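Unmould the set wax blocks and file them in the drawer

ROBOT

A 6-joint arm with a two-finger parallel gripper is mounted at the origin on the work surface. World frame = base frame: x ahead of the robot, y to its left, z up, the work surface at z = 0. Lengths are in mm, angles in rad, forces in N, time in s.
With the tool pointing down it reaches from about 350 to 875 mm from the base axis. Payload 4.2 kg.
Tool frame: the origin (TCP) lies at the very end of the fingers, on their centre line; the grasp point (between the pads) lies 19 mm behind it; z points along the fingers, y is the line along which they close (so a half turn about z gives the same grasp; the last joint's range is limited). The gripper opens to 85 mm and grips with 20 to 120 N. Pads are 22 mm wide; open, the fingers measure 114 mm over their backs; the gripper's body (76 mm by 85 mm) begins 54 mm behind the grasp point. The pads swing forward as they close: fully open they stand 13 mm farther back than shut.
Start: joints at [1.555, 0.385, 0.008, 0, -1.194, -0.259], TCP at [169.565, 601.537, 208.012] pointing down, gripper open.
Joint ranges: [-3.14, 3.14], [-1.21, 2.06], [-1.07, 1.41], [-3.16, 2.05], [-2.99, -0.16], [-3.1, 3.1]. Speed limits (rad/s): [2.79, 2.79, 3.14, 3.14, 3.14, 3.14].

INTERFACE

Orientations are given as a unit quaternion [x, y, z, w].
In Python, from bench import arm gives the robot as it stands. The module is installed in compiled form; this text tells all that it offers.
- The arm moves only by the tool drive_tool, never from a script. Its argument "targets" is a list of rows, each a list of 5 numbers: the closure, from -1 (fully open) to 1 (shut), then the shift along the tool's x, y, z in mm, then the turn about the tool's z in degrees. In form: [[grip, tx, ty, tz, roll], ...]. A call has 1 to 12 rows; each row is the pose to reach, as a shift and turn from the pose commanded when the call began, along the tool's axes at that moment; what a row does not reach only later rows make up. A row lasts 1/10 s, in which the tool goes at most 50 mm and 8.59 degrees, less where a joint would pass 70% of its speed; a pose out of reach is approached as far as the arm can. A call with a gripper value outside its range is refused whole. The fingers move at their own pace and stop on an object; the grip force is fixed at half the most. Time passes only in rows, so rows that repeat a pose let the fingers close. It gives the time, the measured TCP pose, the force, the opening and the grip force at its end, in the units of the state.
- arm.read_state(): the state, without advancing time (a new reading comes with each control period).
- arm.get_image(name): name is "side" or "top"; returns the picture (400x640x3 uint8, blue, green, red); there is no depth.
- arm.camera_params(name): a dict with "fov_y" (degrees; the focal length in pixels is half the picture's height over the tangent of half this angle, whatever the lens; pixels are square), "cx", "cy" (the principal point, pixels), "rvec" (rotation vector, rad) and "tvec" (3), from world to camera coordinates, as OpenCV has them. Camera axes: x right, y down, z forward; pixel columns grow to the right and rows downward; lengths in mm; the calibration is good to about 2 mm. A picture is of the moment at which its call begins. camera_params takes no time and is no camera call.
- arm.job_done(): hands the job in; it is judged then, once.
The state is a dict: "clock": time; "joints": joint angles; "joint_vel": joint speeds; "joint_efforts": joint torques, N m; "position": TCP position; "ee_rot": TCP orientation; "contact_force": force on the tool from outside, world axes, zero at the start; "wrist_torque": the same for the moment, N m; "gripper_width": finger opening in mm; "grasp_force": force on a finger pad.
Only numpy, scipy, OpenCV 4.12 (cv2) and the standard library are available. Lean on these libraries where they do the work, as an engineer would, in place of code of your own. Each camera call takes 0.05 s, during which the arm holds its last target. There are 200 camera calls.

TASK

The wax blocks in the embedding mould have set: take the clear cover off the mould by its handle and lay it on the black rubber mat, pull the cabinet's top drawer open, and lift every block out of the mould and lay it flat in that drawer, wax side down, none on top of another. When all are in, push the drawer fully shut and put the cover back squarely on the empty mould's four corner lugs. Leave the other things on the bench where they are.

Things in the scene. Friction and masses are not known exactly. Their poses are not given: they have to be found in the camera images.
- mould: fixed aluminium embedding mould, 134 x 184 x 18 mm (x, y, z), origin: centre of its underside. Six cavities 34 x 26 mm, 13 mm deep, at x = -28 or 28 mm, y = -60, 0 or 60 mm, long side along x. On each corner (x = +-59, y = +-84 mm) stands a lug 14 mm square and 14 mm high; the lug tops, 32 mm above the bench, carry the cover
- block0: one of six like blocks; those absent read None. White wax slab 30 x 22 x 10 mm (x, y, z) under a grey plastic cassette 40 x 28 x 10 mm that overhangs it all round; 20 mm tall, about 30 g. Origin: centre of the wax's underside; z up through the cassette, x along the 40 mm side. In a cavity the cassette stands 10 mm proud of the mould's top: grip it across the 28 mm (y)
- block1: one of six like blocks; those absent read None. White wax slab 30 x 22 x 10 mm (x, y, z) under a grey plastic cassette 40 x 28 x 10 mm that overhangs it all round; 20 mm tall, about 30 g. Origin: centre of the wax's underside; z up through the cassette, x along the 40 mm side. In a cavity the cassette stands 10 mm proud of the mould's top: grip it across the 28 mm (y)
- block2: one of six like blocks; those absent read None. White wax slab 30 x 22 x 10 mm (x, y, z) under a grey plastic cassette 40 x 28 x 10 mm that overhangs it all round; 20 mm tall, about 30 g. Origin: centre of the wax's underside; z up through the cassette, x along the 40 mm side. In a cavity the cassette stands 10 mm proud of the mould's top: grip it across the 28 mm (y)
- block3: one of six like blocks; those absent read None. White wax slab 30 x 22 x 10 mm (x, y, z) under a grey plastic cassette 40 x 28 x 10 mm that overhangs it all round; 20 mm tall, about 30 g. Origin: centre of the wax's underside; z up through the cassette, x along the 40 mm side. In a cavity the cassette stands 10 mm proud of the mould's top: grip it across the 28 mm (y)
- block4: one of six like blocks; those absent read None. White wax slab 30 x 22 x 10 mm (x, y, z) under a grey plastic cassette 40 x 28 x 10 mm that overhangs it all round; 20 mm tall, about 30 g. Origin: centre of the wax's underside; z up through the cassette, x along the 40 mm side. In a cavity the cassette stands 10 mm proud of the mould's top: grip it across the 28 mm (y)
- block5: one of six like blocks; those absent read None. White wax slab 30 x 22 x 10 mm (x, y, z) under a grey plastic cassette 40 x 28 x 10 mm that overhangs it all round; 20 mm tall, about 30 g. Origin: centre of the wax's underside; z up through the cassette, x along the 40 mm side. In a cavity the cassette stands 10 mm proud of the mould's top: grip it across the 28 mm (y)
- cover: the mould's loose clear cover with dark edges, 132 x 182 x 4 mm (x, y, z), about 160 g; black upright bar handle on its middle, 60 mm long along x, 16 mm thick along y, from 4 to 32 mm above the origin. Origin: centre of the underside. It starts on the mould's four lugs (origin 32 mm above the bench), x along the mould's x
- mat: fixed flat black rubber mat, 170 x 220 x 3 mm (x, y, z), where the cover is laid meanwhile; origin: centre of its underside. Mat and mould may lie on either side of the cabinet
- filer_drawer0 (a joint): top drawer of the fixed low grey cabinet with two white drawer fronts (250 x 240 x 130 mm, fronts facing the robot; the lower drawer is not used): 0 = shut, grows as it is pulled out towards the robot, along -x of drawer_floor, m, at most 0.173; light friction, about 1 N, stays where left
- filer_drawer0_handle (a point): middle of the top drawer's bar handle, 95 mm above the bench: a horizontal round steel bar 11 mm thick, 120 mm long along y, its axis 35 mm out from the drawer front (29 mm free behind it); moves with the drawer
- drawer_floor (a point): point on the top drawer's inner floor, mid-width, at the foot of the front panel's inner face; 75 mm above the bench; moves with the drawer; x points into the cabinet. Inside: x = 0 to 205, y = -99 to 99 mm; side walls 33 mm and front panel 43 mm above the floor; the panel's outer face is at x = -21 mm. With the drawer out by d, x = 0 to about d - 7 mm lies clear of the cabinet
- tube_rack: bystander: steel rack of orange-capped tubes, 60 x 130 x 86 mm (x, y, z); origin at the underside's centre
- wash_bottle: bystander: white bottle, 60 mm across, 150 mm tall; origin at the underside's centre
- jar: bystander: small glass jar, 52 mm across, 60 mm tall; origin at the underside's centre
- dish: bystander: closed glass dish, 80 mm across, 14 mm tall; origin at the underside's centre

How it is judged:
By the outcome, as a careful person would: the job done as asked, in the order asked, and still so for the second after the job is handed in, with the robot touching nothing.
Of block0, block1, block2, block3, block4, block5 only 3 to 5 are there at a start; the rules pass over those that are not, and their reading is None.
At some moment in a run one of cover, block0, block1, block2, block3, block4, block5 may be knocked a few centimetres aside while the robot is not near it.
Once in a run the grip may slacken for a moment while it holds something.
It also fails if it takes over 210 s, if anything falls off the work surface, if the arm or the gripper's body presses on something with over 40 N, if the wrist force passes 120 N, or if a joint passes its speed limit or range.

## Working session

There is one attempt and no reset: what is moved stays moved. The work goes in short steps, Python scripts to look and compute and a tool call to move; the robot and the scene stay as the last step left them, time stands still between calls to the robot, and variables do not carry over. Pictures are saved under pics/ and viewed, at most 14 in all, crops included, and the job is handed in when it is done.

Besides the shell and the picture viewer there is one more tool, called as a command line: name --pt "numbers of a row" for each row, then --argument value for the rest. drive_tool: Moves the arm, as the interface text tells. Its arguments: {"type":"object","properties":{"targets":{"type":"array","items":{"type":"array","items":{"type":"number"}}}},"required":["targets"]}

```bash
mkdir -p pics; cat > h.py <<'E'
import numpy as np, cv2
from bench import arm
from scipy.spatial.transform import Rotation as R
def cam(n):
    p=arm.camera_params(n); f=200/np.tan(np.radians(p['fov_y'])/2)
    K=np.array([[f,0,p['cx']],[0,f,p['cy']],[0,0,1.]])
    return K,np.array(p['rvec'],float).reshape(3),np.array(p['tvec'],float).reshape(3)
def ray(n,uv):
    K,r,t=cam(n); M=R.from_rotvec(r).as_matrix()
    d=(np.c_[np.atleast_2d(uv),np.ones(len(np.atleast_2d(uv)))]@np.linalg.inv(K).T)@M
    return -M.T@t,d
def toplane(n,uv,z):
    c,d=ray(n,uv); return c+d*((z-c[2])/d[:,2])[:,None]
def proj(n,P):
    K,r,t=cam(n); return cv2.projectPoints(np.array(P,float).reshape(-1,1,3),r,t,K,None)[0].reshape(-1,2)
def snap(n,name=None):
    im=arm.get_image(n)
    if name: cv2.imwrite('pics/'+name+'.png',im)
    return im
def tool(d):  # world shift -> tool axes
    return R.from_quat(arm.read_state()['ee_rot']).inv().apply(d)
E
python3 - <<'E'
from h import *
snap('top','t0');snap('side','s0')
for n in('top','side'):
    print(arm.camera_params(n), ray(n,[320,200]))
s=arm.read_state();print(s); print(R.from_quat(s['ee_rot']).as_matrix().round(3))
E
```

```text
{'fov_y': 55.62405273751885, 'cx': 316.62652348537074, 'cy': 199.2509484754402, 'rvec': array([ 2.16540412, -2.13880197,  0.15363504]), 'tvec': array([-23.75916122, 595.94134959, 941.35156463])} (array([ 461.13917196,  -12.63383983, 1014.41826102]), array([[ 0.13559845, -0.01274594, -0.99072381]]))
{'fov_y': 51.17314114366677, 'cx': 314.18718793423074, 'cy': 198.4029539039641, 'rvec': array([ 0.0561794 , -2.66122244,  1.59148301]), 'tvec': array([ 567.06718467,  109.41122256, 1080.91507822])} (array([509.92558711, 928.38501517, 616.43375403]), array([[ 0.03921136, -0.87851863, -0.4763148 ]]))
{'clock': 0.1, 'joints': array([ 1.55460654e+00,  3.85499287e-01,  6.74032200e-03, -4.14060732e-04,
       -1.19402107e+00, -2.58597734e-01]), 'joint_vel': array([-0.00064896, -0.00173175,  0.00348643,  0.00143688, -0.00136695,
        0.00085187]), 'joint_efforts': array([-8.97803329e-04, -3.93323100e+01,  1.88929296e+01,  4.19799864e+00,
       -2.61352609e-03,  3.86188788e-06]), 'position': array([169.42813938, 600.99398631, 207.01361526]), 'ee_rot': array([ 9.90565348e-01, -1.37037476e-01, -7.10985201e-05,  1.00784406e-03]), 'contact_force': array([-0.66403868,  1.0078559 , -0.68120536]), 'wrist_torque': array([0.02928763, 0.03449921, 0.03704706]), 'grasp_force': 0.0, 'gripper_width': 85.37414904501969}
[[ 0.962 -0.271 -0.   ]
 [-0.271 -0.962 -0.002]
 [ 0.     0.002 -1.   ]]
```

View pics/t0.png

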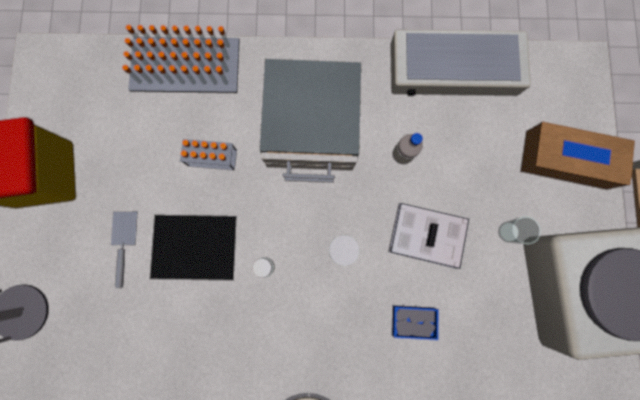

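View pics/s0.png

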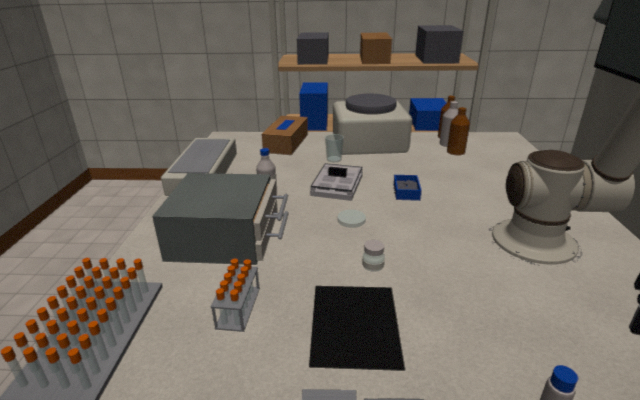

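The top view shows the mat at (194,247), the covered mould at (430,235) with its handle at (432,235), and the cabinet handle at (309,177). The dish is at (344,250), the jar at (262,267) and the bottle at (408,148). The side view agrees.

```bash
cat >> h.py <<'E'
def rect(mask,off=(0,0),amin=30):
    cs,_=cv2.findContours(mask.astype(np.uint8),cv2.RETR_EXTERNAL,cv2.CHAIN_APPROX_NONE)
    cs=[c for c in cs if cv2.contourArea(c)>=amin]
    return [c.reshape(-1,2)+np.array(off) for c in sorted(cs,key=cv2.contourArea,reverse=True)]
def wrect(n,c,z):
    P=toplane(n,c,z)[:,:2]; (x,y),(w,h),a=cv2.minAreaRect(P.astype(np.float32))
    return np.round([x,y,w,h,a],1)
E
python3 - <<'E'
from h import *
im=snap('top'); g=im.max(2)
def win(u0,u1,v0,v1,f): return rect(f(g[v0:v1,u0:u1]),(u0,v0))
print('mat',[wrect('top',c,3) for c in win(140,250,205,290,lambda a:a<50)[:1]])
print('handle',[wrect('top',c,64) for c in win(415,450,215,260,lambda a:a<60)[:2]])
for T in (110,): print('cover',[wrect('top',c,34) for c in win(380,480,195,275,lambda a:a<T)[:3]])
for n,uv,z in [('dish',(344,250),14),('jar',(262,267),60),('bottle',(416,139),150),('drawer handle L',(285,178),95),('R',(334,178),95),('mid',(309,177),95),('cabTL',(265,60),130),('TR',(361,63),130),('BR',(356,153),130),('BL',(262,151),130),('cov1',(398,204),36),('cov2',(469,218),36),('cov3',(461,268),36),('cov4',(390,253),36)]:
    print(n,toplane('top',uv,z)[0].round())
cv2.imwrite('pics/a.png',np.hstack([cv2.resize(im[190:280,380:480],None,fx=4,fy=4),cv2.resize(im[130:220,255:355],None,fx=4,fy=4)]))
E
```

```text
mat [array([470.9, 307.9, 213. , 162.6,  90. ])]
handle [array([ 507.1, -305. ,   17. ,   55.6,   77.1])]
cover [array([ 508.9, -314.3,   22.1,   62.9,   77.8])]
dish [467. -90.  14.]
jar [422. 117.  60.]
bottle [ 727. -248.  150.]
drawer handle L [641.  62.  95.]
R [642. -58.  95.]
mid [644.   3.  95.]
cabTL [931. 116. 130.]
TR [ 926. -122.  130.]
BR [ 697. -109.  130.]
BL [699. 116. 130.]
cov1 [ 587. -228.   36.]
cov2 [ 553. -412.   36.]
cov3 [ 425. -386.   36.]
cov4 [ 461. -206.   36.]
```

View pics/a.png

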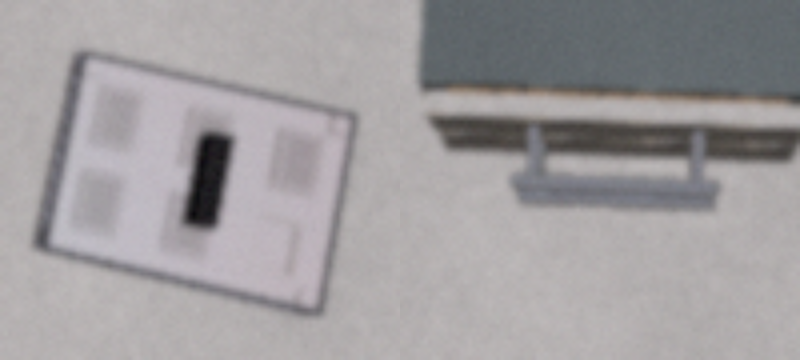

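Five blocks are visible: the cavity at mould (-28,-60) is empty. The cover is centred at about (507,-306) with yaw of about -11°, and the drawer handle is at about (642,2). Next I move to the cover handle.

drive_tool --pt "-1 379 310 0 -4.7" --pt "-1 379 310 0 -4.7" --pt "-1 379 310 0 -4.7" --pt "-1 379 310 0 -4.7" --pt "-1 379 310 0 -4.7" --pt "-1 379 310 0 -4.7" --pt "-1 379 310 0 -4.7" --pt "-1 379 310 0 -4.7" --pt "-1 379 310 0 -4.7" --pt "-1 571 781 50 -4.7" --pt "-1 571 781 50 -4.7" --pt "-1 571 781 50 -4.7"

```text
clock: 1.35
position: [449.2, 83.0, 194.0]
ee_rot: [0.995, -0.096, -0.0, -0.0]
contact_force: [0.4, 0.0, 0.8]
gripper_width: 85.6
grasp_force: 0.0
```

drive_tool --pt "-1 131 371 64 0" --pt "-1 131 371 64 0" --pt "-1 131 371 64 0" --pt "-1 131 371 64 0" --pt "-1 131 371 64 0" --pt "-1 131 371 64 0" --pt "-1 131 371 64 0" --pt "-1 131 371 64 0" --pt "-1 131 371 64 0" --pt "-1 131 371 64 0" --pt "-1 131 371 64 0"

```text
clock: 2.45
position: [506.7, -303.5, 130.2]
ee_rot: [0.995, -0.096, -0.0, -0.0]
contact_force: [-0.9, 0.9, 0.2]
gripper_width: 85.4
grasp_force: 0.0
```

```bash
python3 - <<'E'
from h import *
s=arm.read_state();print(s['clock'],s['position'])
im=snap('side'); c=proj('side',[507,-306,64])[0].astype(int);print(c)
g=im.max(2);u,v=c
for k in rect(g[v-25:v+25,u-30:u+30]<60,(u-30,v-25))[:2]: print(k.mean(0),k.min(0),k.max(0))
print('handle top side corners exp',proj('side',[[478,-300,64],[537,-312,64]]))
cv2.imwrite('pics/b.png',np.hstack([cv2.resize(im[130:230,270:370],None,fx=4,fy=4),cv2.resize(snap('top')[190:290,380:480],None,fx=4,fy=4)]))
E
```

```text
2.45 [ 506.68009162 -303.47750849  130.23613012]
[337 168]
[337.        171.7173913] [329 167] [345 176]
handle top side corners exp [[346.6897589  169.15933626]
 [328.37409099 167.5147074 ]]
```

View pics/b.png

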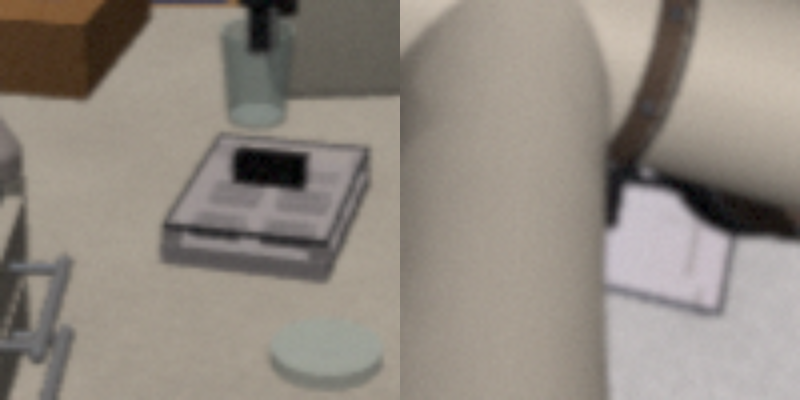

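The side view shows the cover still on the mould, with the handle at u 329–345, which matches the estimate. I lower and grip.

drive_tool --pt "-1 0 2 45 0" --pt "-1 0 2 70 0" --pt "-1 0 2 90 0" --pt "-1 0 2 90 0" --pt "-1 0 2 90 0" --pt "1 0 2 90 0" --pt "1 0 2 90 0" --pt "1 0 2 90 0" --pt "1 0 2 90 0" --pt "1 0 2 90 0" --pt "1 0 2 90 0" --pt "1 0 2 90 0"

```text
clock: 3.75
position: [507.0, -306.4, 40.8]
ee_rot: [0.995, -0.096, 0.001, 0.0]
contact_force: [-0.7, -0.3, 4.0]
gripper_width: -0.1
grasp_force: 1.8
```

```bash
python3 - <<'E'
from h import *
im=snap('side')
cv2.imwrite('pics/c.png',np.hstack([cv2.resize(im[110:240,260:390],None,fx=3,fy=3),cv2.resize(snap('top')[180:310,370:500],None,fx=3,fy=3)]))
print(arm.read_state())
E
```

```text
{'clock': 3.85, 'joints': array([-2.70346164e-01,  4.96372185e-01, -2.79990269e-01,  4.39695515e-04,
       -7.93358816e-01,  1.64828830e+00]), 'joint_vel': array([-5.21362936e-04,  1.74249570e-03,  4.09808995e-05,  9.48885850e-04,
        1.75598295e-04,  1.09219045e-03]), 'joint_efforts': array([ 2.53693415e-01, -3.78349578e+01,  1.32622173e+01,  2.64743328e+00,
        5.25062531e-02,  1.06196694e-03]), 'position': array([ 506.94171729, -306.41649534,   40.82543652]), 'ee_rot': array([ 9.95369180e-01, -9.61243040e-02,  5.02290961e-04,  2.47422114e-04]), 'contact_force': array([-0.37157715, -0.9242224 ,  4.51967215]), 'wrist_torque': array([-0.0464221 ,  0.05604046, -0.01535026]), 'grasp_force': 2.183675207197666, 'gripper_width': 0.08769597577006907}
```

View pics/c.png

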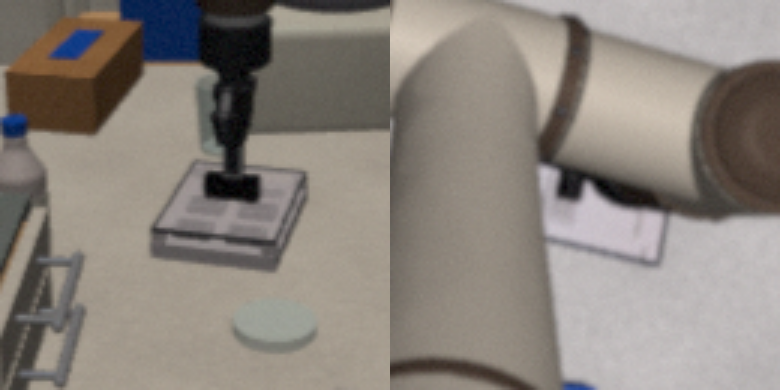

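The fingers closed on nothing, and in the side view they are behind or above the handle. I'll check the geometry with both views before moving.

```bash
python3 - <<'E'
from h import *
s=arm.read_state()
print('tcp proj',proj('side',[s['position'],s['position']+[0,0,23],s['position']+[0,0,60]]))
print('top',proj('top',[s['position'],s['position']+[0,0,30]]))
# triangulate handle top centre: side top-edge mid (337,167.5); bottom edge 176.5
for z in (36,40,64): print(z,toplane('side',[[337,167.3],[337,176.7]],z).round())
# mould near corners in side image: full-size enlarged views
im=cv2.imread('pics/s0.png');cv2.imwrite('pics/d.png',np.hstack([cv2.resize(im[150:205,300:375],None,fx=5,fy=5,interpolation=cv2.INTER_CUBIC),cv2.resize(snap('side')[150:205,300:375],None,fx=5,fy=5,interpolation=cv2.INTER_CUBIC)]))
a=np.radians(-11);M=np.array([[np.cos(a),-np.sin(a)],[np.sin(a),np.cos(a)]])
for z in(32,36):
  for sx,sy in((-66,91),(66,91),(66,-91),(-66,-91)):
    p=np.r_[M@[sx,sy]+[507,-307],z];print(z,proj('side',p).round(1),proj('top',p).round(1))
E
```

```text
tcp proj [[337.58363118 174.80379572]
 [337.65850794 168.33062197]
 [337.78153119 157.69513476]]
top [[429.35422867 235.18720276]
 [432.97667864 234.66189346]]
36 [[ 509. -377.   36.]
 [ 509. -302.   36.]]
40 [[ 509. -368.   40.]
 [ 509. -294.   40.]]
64 [[ 509. -314.   64.]
 [ 509. -243.   64.]]
32 [[353.1 191.6]] [[389.4 253.4]]
32 [[311.  187.5]] [[398.4 203.4]]
32 [[324.  164.5]] [[467.1 217.5]]
32 [[361.7 167.7]] [[459.4 267.9]]
36 [[353.1 190.5]] [[389.7 253.4]]
36 [[311.  186.4]] [[398.7 203.2]]
36 [[324.  163.5]] [[467.7 217.4]]
36 [[361.7 166.7]] [[460. 268.]]
```

View pics/d.png

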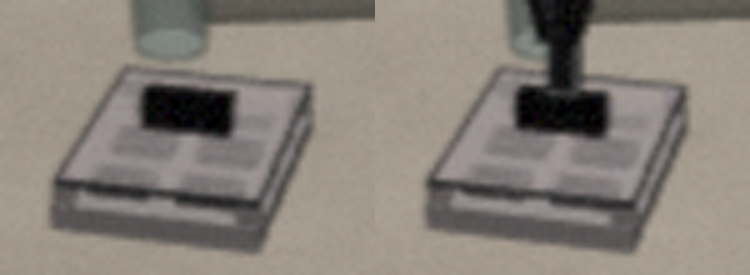

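drive_tool --pt "1 0 0 -4 0" --pt "1 0 0 -8 0" --pt "1 0 0 -8 0" --pt "1 0 0 -8 0"

```text
clock: 4.3
position: [506.3, -306.0, 48.1]
ee_rot: [0.995, -0.096, -0.0, -0.0]
contact_force: [-0.2, 0.0, 0.5]
gripper_width: -0.3
grasp_force: 0.0
```

```bash
python3 - <<'E'
from h import *
s=arm.read_state();print(s['position'],s['contact_force'],s['grasp_force'],s['gripper_width'])
im=snap('side');g=im.max(2)
for v in range(156,194): print(v,' '.join('%3d'%a for a in g[v,324:352]))
E
```

```text
[ 506.33131044 -305.97382421   48.12095182] [-0.24073814  0.02447107  0.51717798] 0.0 -0.3213402319296076
156 162 159 134 105 103 111 124 133 122  86  62  24  18   7  10  21  35  91 142 162 161 164 165 167 165 162 164 163
157 160 156 138 115 120 133 139 137 137 127 101  47  30  17  19  26  55  90 143 161 165 166 166 166 166 166 165 165
158 158 159 146 123 134 137 140 137 137 129 104  50  27  24  22  36  57  94 146 163 166 164 166 164 165 165 165 167
159 160 159 151 119 124 130 134 138 138 130 103  47  25  22  16  30  58  92 147 164 168 169 164 165 167 167 168 164
160 164 163 155 134 120 122 124 132 134 128  99  47  19  20  21  35  57  94 141 162 165 165 166 164 167 166 164 165
161 163 164 165 156 141 128 125 123 124 116  89  44  26  21  21  39  57  94 143 166 164 164 166 166 165 166 165 166
162 159 155 157 158 156 153 150 149 143 126  93  45  15  17  22  37  58  95 144 163 166 167 168 167 166 166 168 167
163 140 123 123 135 135 140 151 152 151 139  97  51  25  18  19  32  62  96 145 164 168 168 169 167 168 165 165 167
164 106 117 125 125 117 116 114 112 122 104  81  45  22  17  21  3
[... 2713 characters left out ...]
 145
188  64  60  54  61  66  67  70  76  80  82  88  85  94  97 106 115 122 122 123 118 123 124 129 128 132 149 153 134
189  88  87  77  65  66  73  88  88  90  87  80  59  59  71  67  62  65  70  75  75  80  93 100 108 114 131 135 111
190 145 142 131 122 116 123 142 143 145 142 127  81  63  68  59  58  54  61  60  61  62  67  69  66  64  66  69  67
191 145 150 146 147 147 149 147 149 152 150 145 130 119 116 111  98  91  89  90  73  66  67  64  64  68  63  67  70
192 122 131 134 144 141 140 140 144 147 148 147 147 149 145 145 146 149 146 138 133 123 117 102  96  89  87  84  86
193  90  92  94  98 101 109 108 111 122 129 130 132 142 140 142 145 147 147 145 149 149 146 135 107  86  90  90  90
```

drive_tool --pt "1 0 0 -40 0" --pt "1 0 0 -60 0" --pt "1 0 0 -60 0" --pt "1 0 0 -60 0"

```text
clock: 4.75
position: [506.3, -305.9, 108.2]
ee_rot: [0.995, -0.096, 0.0, -0.0]
contact_force: [-0.4, 0.5, -0.5]
gripper_width: 0.2
grasp_force: 0.0
```

```bash
python3 - <<'E'
from h import *
s=arm.read_state();print(s['position'],s['gripper_width'])
print(proj('side',[s['position']]),proj('side',[[512,-258,130],[512,-258,143]]))
im=snap('side');cv2.imwrite('pics/e.png',np.hstack([cv2.resize(im[120:195,300:375],None,fx=5,fy=5,interpolation=cv2.INTER_CUBIC),cv2.resize(snap('top')[200:275,390:465],None,fx=5,fy=5)]))
E
```

```text
[ 506.3104905  -305.89878922  108.21075013] 0.20636469057065082
[[338.00532638 155.60206444]] [[336.19004407 154.96304857]
 [336.22827159 150.97789775]]
```

View pics/e.png

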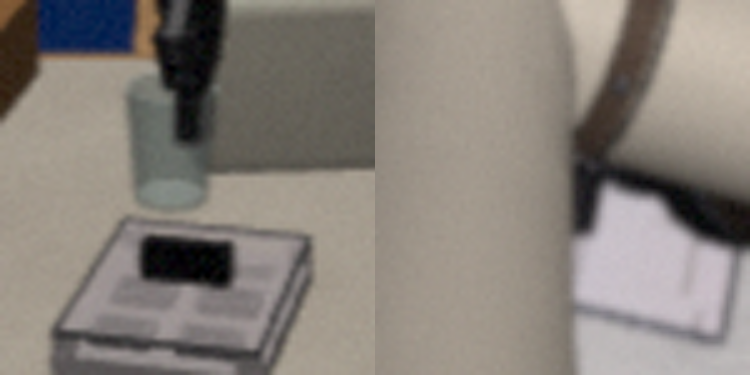

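The side view puts the shut fingertip at (337.4,148.4), where the reported TCP projects to v=155.6. So the real fingertips sit about 23 mm above the reported TCP. This explains the light 4 N touch: the shut tips were resting on the handle top. I open and go lower accordingly, watching the force.

drive_tool --pt "-1 0 0 0 0" --pt "-1 0 0 0 0" --pt "-1 0 0 0 0" --pt "-1 0 0 0 0" --pt "-1 0 0 0 0" --pt "-1 0 0 40 0" --pt "-1 0 0 70 0" --pt "-1 0 0 78 0" --pt "-1 0 0 78 0"

```text
clock: 5.75
position: [505.9, -306.0, 29.3]
ee_rot: [0.995, -0.096, -0.001, -0.0]
contact_force: [0.1, 0.6, -0.2]
gripper_width: 85.4
grasp_force: 0.0
```

drive_tool --pt "-1 0 0 4 0" --pt "-1 0 0 8 0" --pt "-1 0 0 8 0" --pt "1 0 0 8 0" --pt "1 0 0 8 0" --pt "1 0 0 8 0" --pt "1 0 0 8 0" --pt "1 0 0 8 0" --pt "1 0 0 8 0" --pt "1 0 0 8 0"

```text
clock: 6.75
position: [506.8, -306.3, 22.6]
ee_rot: [0.995, -0.096, 0.0, 0.0]
contact_force: [1.3, 0.7, 3.1]
gripper_width: 14.7
grasp_force: 59.8
```

drive_tool --pt "1 0 0 -10 0" --pt "1 0 0 -40 0" --pt "1 0 0 -80 0" --pt "1 0 0 -100 0" --pt "1 0 0 -100 0"

```text
clock: 7.25
position: [508.6, -307.0, 126.3]
ee_rot: [0.995, -0.096, 0.004, 0.001]
contact_force: [0.1, -0.1, -1.1]
gripper_width: 14.7
grasp_force: 59.3
```

drive_tool --pt "1 -8 -30 0 0" --pt "1 -18 -70 0 -2" --pt "1 -28 -110 0 -4" --pt "1 -38 -150 0 -5" --pt "1 -48 -190 0 -6" --pt "1 -58 -230 0 -7" --pt "1 -69 -270 0 -8" --pt "1 -79 -310 0 -9" --pt "1 -89 -350 0 -10" --pt "1 -100 -390 0 -11" --pt "1 -110 -430 0 -11" --pt "1 -120 -470 0 -11"

```text
clock: 8.45
position: [477.4, 179.3, 121.1]
ee_rot: [1.0, -0.0, -0.001, 0.001]
contact_force: [0.8, -0.6, -0.8]
gripper_width: 14.7
grasp_force: 59.3
```

drive_tool --pt "1 -3 -40 0 0" --pt "1 -6 -80 0 0" --pt "1 -6 -115 0 0" --pt "1 -6 -129 0 0" --pt "1 -6 -129 0 0" --pt "1 -6 -129 40 0" --pt "1 -6 -129 80 0" --pt "1 -6 -129 110 0" --pt "1 -6 -129 118 0" --pt "1 -6 -129 118 0"

```text
clock: 9.45
position: [472.3, 305.3, 3.1]
ee_rot: [1.0, -0.001, -0.001, 0.001]
contact_force: [-0.2, 0.6, -0.5]
gripper_width: 14.7
grasp_force: 59.2
```

```bash
python3 - <<'E'
from h import *
print(arm.read_state()['position'],arm.read_state()['gripper_width'])
im=snap('side');cv2.imwrite('pics/f.png',np.hstack([cv2.resize(im[240:400,270:470],(500,400)),cv2.resize(snap('top')[200:300,140:215],(300,400))]))
a=[]
for z in(3,7):
  for sx,sy in((-66,91),(66,91),(66,-91),(-66,-91)): a.append([471+sx,308+sy,z])
print(proj('side',a).round(),proj('top',a).round())
E
```

```text
[472.32968052 305.30959741   3.11950673] 14.714657363100917
[[393. 361.]
 [320. 358.]
 [323. 291.]
 [384. 293.]
 [393. 359.]
 [320. 357.]
 [323. 290.]
 [384. 291.]] [[157. 272.]
 [160. 221.]
 [229. 222.]
 [227. 272.]
 [156. 272.]
 [160. 221.]
 [228. 222.]
 [226. 272.]]
```

View pics/f.png

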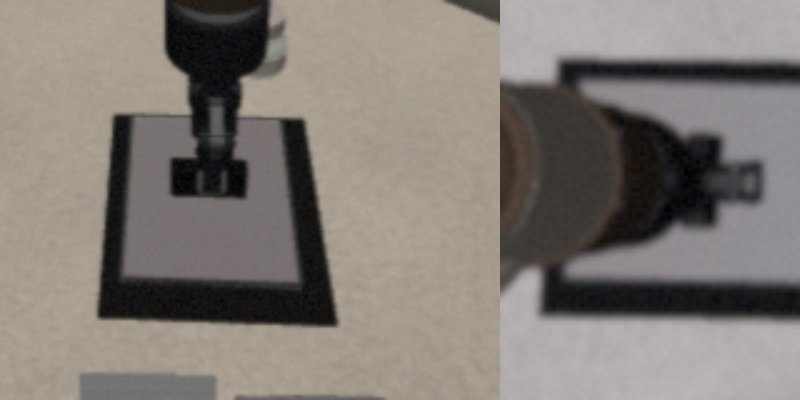

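The cover hovers centred over the mat in both views. I lower it the last 9 mm, release and raise.

drive_tool --pt "1 0 -1 4 0" --pt "1 0 -1 7 0" --pt "1 0 -1 9 0" --pt "1 0 -1 10 0" --pt "1 0 -1 10 0"

```text
clock: 10.05
position: [472.8, 308.1, -5.7]
ee_rot: [1.0, -0.0, -0.0, 0.0]
contact_force: [1.2, 0.1, -1.1]
gripper_width: 14.8
grasp_force: 59.2
```

drive_tool --pt "-1 0 0 0 0" --pt "-1 0 0 0 0" --pt "-1 0 0 0 0" --pt "-1 0 0 0 0" --pt "-1 0 0 0 0" --pt "-1 0 0 -20 0" --pt "-1 0 0 -60 0" --pt "-1 0 0 -110 0" --pt "-1 0 0 -130 0" --pt "-1 0 0 -130 0"

```text
clock: 11.05
position: [474.7, 310.0, 128.6]
ee_rot: [1.0, -0.0, 0.003, -0.003]
contact_force: [-0.2, -0.3, -1.3]
gripper_width: 85.6
grasp_force: 0.0
```

drive_tool --pt "0.365 10 30 0 8" --pt "0.365 25 60 0 16" --pt "0.365 45 90 0 24" --pt "0.365 60 120 0 32" --pt "0.365 80 150 0 40" --pt "0.365 95 180 0 48" --pt "0.365 110 210 0 56" --pt "0.365 130 240 0 64" --pt "0.365 145 270 0 73" --pt "0.365 160 295 0 81" --pt "0.365 169 308 0 90" --pt "0.365 169 308 0 90"

```text
clock: 12.25
position: [641.6, -2.0, 122.4]
ee_rot: [-0.705, 0.709, 0.001, -0.001]
contact_force: [-0.6, -0.2, -0.4]
gripper_width: 26.9
grasp_force: 0.0
```

```bash
python3 - <<'E'
from h import *
s=arm.read_state();print(s['position'],s['gripper_width'],s['joints'])
a=cv2.imread('pics/s0.png')[180:260,240:300];b=snap('side')[120:260,220:325]
cv2.imwrite('pics/g.png',np.hstack([cv2.resize(a,(420,560),interpolation=cv2.INTER_CUBIC),cv2.resize(b,(375,560)[0:2])])[:, :800])
print(proj('side',[[644,62,95],[644,-58,95],[650,62,95],[650,-58,95]]))
E
```

```text
[641.62860894  -1.99827739 122.38801164] 26.878566125832265 [ 2.48526059e-01  4.80688495e-01 -6.26738978e-02 -1.38639585e-04
 -1.02998571e+00 -2.53419796e-01]
[[280.99534397 218.27634338]
 [286.43310194 195.26690715]
 [278.54278735 218.24443828]
 [284.2098135  195.24454675]]
```

View pics/g.png

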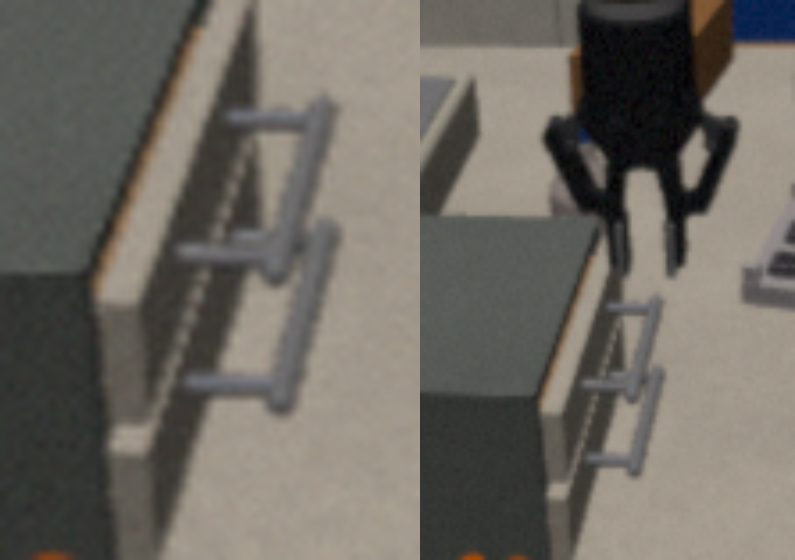

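The upper bar runs from (279,218) to (286,195), so x is about 646, and the open fingers hang over it. I lower around the bar and close.

drive_tool --pt "0.365 -3 -4 0 0" --pt "0.365 -3 -4 15 0" --pt "0.365 -3 -4 30 0" --pt "0.365 -3 -4 45 0" --pt "0.365 -3 -4 60 0" --pt "0.365 -3 -4 66 0" --pt "0.365 -3 -4 66 0" --pt "1 -3 -4 66 0" --pt "1 -3 -4 66 0" --pt "1 -3 -4 66 0" --pt "1 -3 -4 66 0" --pt "1 -3 -4 66 0"

```text
clock: 13.5
position: [646.4, 3.6, 59.2]
ee_rot: [-0.707, 0.707, -0.0, 0.001]
contact_force: [-0.5, 3.1, 2.7]
gripper_width: 8.7
grasp_force: 58.6
```

drive_tool --pt "1 0 15 0 0" --pt "1 0 35 0 0" --pt "1 0 55 0 0" --pt "1 0 75 0 0" --pt "1 0 95 0 0" --pt "1 0 115 0 0" --pt "1 0 135 0 0" --pt "1 0 150 0 0" --pt "1 0 160 0 0" --pt "1 0 168 0 0" --pt "1 0 168 0 0"

```text
clock: 14.6
position: [480.2, 7.8, 59.2]
ee_rot: [-0.707, 0.707, -0.0, 0.006]
contact_force: [-0.8, 20.3, -2.1]
gripper_width: 8.6
grasp_force: 59.1
```

drive_tool --pt "0.365 0 168 0 0" --pt "0.365 0 0 0 0" --pt "0.365 0 0 0 0"

```text
clock: 14.9
position: [483.0, 3.9, 60.0]
ee_rot: [0.708, -0.707, 0.002, -0.003]
contact_force: [0.9, -0.6, 3.8]
gripper_width: 27.2
grasp_force: 1.1
```

drive_tool --pt "0.365 0 0 -40 0" --pt "0.365 0 0 -80 0" --pt "0.365 -30 5 -110 -8" --pt "0.365 -60 12 -110 -16" --pt "0.365 -100 20 -110 -24" --pt "0.365 -140 25 -110 -32" --pt "0.365 -176 30 -110 -40" --pt "0.05 -176 33 -110 -48" --pt "0.05 -176 33 -110 -56" --pt "0.05 -176 33 -110 -64" --pt "0.05 -176 33 -110 -72" --pt "0.05 -176 33 -110 -79"

```text
clock: 16.1
position: [444.1, 178.2, 167.9]
ee_rot: [0.996, -0.093, -0.001, 0.001]
contact_force: [-0.1, -0.1, 0.0]
gripper_width: 40.3
grasp_force: 0.0
```

```bash
python3 - <<'E'
from h import *
s=arm.read_state();print(s['position'],s['ee_rot'],s['gripper_width'])
im=snap('top');snap('side','s1')
cv2.imwrite('pics/t1.png',im)
cv2.imwrite('pics/i.png',np.hstack([cv2.resize(im[145:245,250:370],(480,400),interpolation=cv2.INTER_CUBIC),cv2.resize(im[195:275,385:475],(315,280)).copy() if 0 else cv2.resize(im[195:295,385:465],(320,400),interpolation=cv2.INTER_CUBIC)]))
E
```

```text
[444.09070561 178.24718396 167.87341479] [ 9.95626281e-01 -9.34174207e-02 -7.23600119e-04  9.84990743e-04] 40.347458878503666
```

View pics/i.png

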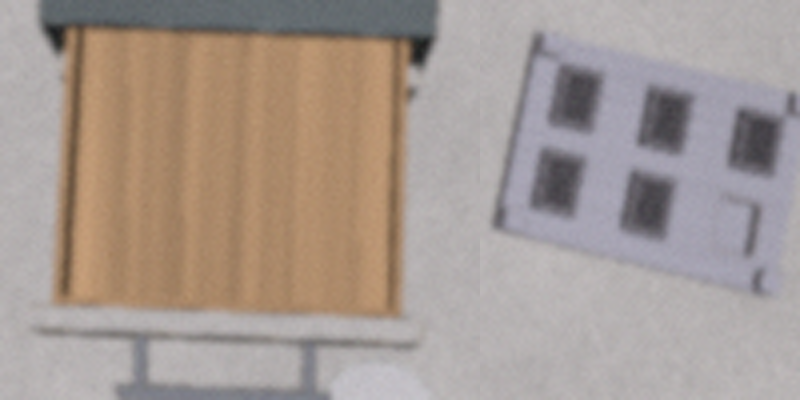

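The drawer is open and empty, with its panel at crop row ~310. The five blocks sit in the mould, with the (-28,-60) cavity empty. Now I measure them.

```bash
cat > blk.py <<'E'
from h import *
def blocks(im,u0=385,u1=480,v0=195,v1=290,z=28,T=100):
    g=cv2.cvtColor(im,cv2.COLOR_BGR2GRAY)[v0:v1,u0:u1]
    return [wrect('top',c,z) for c in rect(g<T,(u0,v0),amin=60)]
E
python3 - <<'E'
from blk import *
im=cv2.imread('pics/t1.png')
for T in(95,115): print(T,np.array(blocks(im,T=T)))
a=np.radians(-11);M=np.array([[np.cos(a),-np.sin(a)],[np.sin(a),np.cos(a)]])
for p in[(28,60),(28,0),(28,-60),(-28,60),(-28,0)]: print((M@p+[507,-306]).round(1))
for uv,z in [((268.8,220),75),((348.8,222.5),75),((260,221),118),((353,224),118),((269,152),75),((347,155),75),((280,243),95),((331,243.5),95)]: print(uv,toplane('top',uv,z)[0].round())
E
```

```text
95 [[ 522.7 -372.8   24.8   31.3   76.5]
 [ 534.4 -315.4   20.9   31.4   88.4]
 [ 549.2 -257.7   20.1   29.7   75. ]
 [ 480.9 -302.1   23.3   28.6   88.3]
 [ 493.9 -244.3   20.7   29.6   77.5]]
115 [[ 521.7 -373.1   28.9   37.    76.7]
 [ 535.3 -314.3   28.    36.4   77. ]
 [ 480.3 -301.8   27.7   35.9   76.7]
 [ 494.1 -243.9   26.5   36.    76.5]
 [ 548.8 -256.6   26.5   36.    77.5]]
[ 545.9 -252.4]
[ 534.5 -311.3]
[ 523.  -370.2]
[ 491.  -241.8]
[ 479.5 -300.7]
(268.8, 220) [538. 102.  75.]
(348.8, 222.5) [534. -97.  75.]
(260, 221) [532. 117. 118.]
(353, 224) [ 527. -103.  118.]
(269, 152) [711. 106.  75.]
(347, 155) [706. -92.  75.]
(280, 243) [481.  71.  95.]
(331, 243.5) [482. -52.  95.]
```

drive_tool --pt "0.05 18 40 0 2.3" --pt "0.05 36 80 0 2.3" --pt "0.05 54 120 0 2.3" --pt "0.05 72 160 0 2.3" --pt "0.05 90 200 0 2.3" --pt "0.05 110 245 0 2.3" --pt "0.05 130 290 0 2.3" --pt "0.05 150 335 0 2.3" --pt "0.05 170 375 0 2.3" --pt "0.05 183 407 40 2.3" --pt "0.05 183 407 80 2.3" --pt "0.05 183 407 80 2.3"

```text
clock: 17.4
position: [540.8, -255.3, 81.7]
ee_rot: [0.993, -0.119, -0.007, -0.001]
contact_force: [-0.6, 0.9, -0.7]
gripper_width: 40.2
grasp_force: 0.0
```

drive_tool --pt "0.05 0 0 0 0" --pt "0.05 0 0 0 0"

```text
clock: 17.6
position: [548.0, -255.3, 90.8]
ee_rot: [0.993, -0.116, 0.002, 0.001]
contact_force: [0.3, 0.5, 0.7]
gripper_width: 40.1
grasp_force: 0.0
```

drive_tool --pt "0.05 1 1 40 0" --pt "0.05 1 1 75 0" --pt "0.05 1 1 85 0" --pt "0.05 1 1 93 0" --pt "0.05 1 1 93 0" --pt "0.05 1 1 93 0" --pt "1 1 1 93 0" --pt "1 1 1 93 0" --pt "1 1 1 93 0" --pt "1 1 1 93 0"

```text
clock: 18.6
position: [548.5, -257.2, -2.6]
ee_rot: [0.993, -0.116, 0.002, 0.0]
contact_force: [-1.6, -0.6, 5.9]
gripper_width: 26.0
grasp_force: 59.6
```

drive_tool --pt "1 1 0 -20 0" --pt "1 1 0 -60 0" --pt "1 1 0 -110 0" --pt "1 1 0 -142 0" --pt "1 2 -40 -142 0" --pt "1 3 -85 -142 -3" --pt "1 5 -130 -142 -6" --pt "1 6 -175 -142 -9" --pt "1 8 -220 -142 -13" --pt "1 10 -265 -142 -13" --pt "1 11 -300 -142 -13" --pt "1 12 -328 -142 -13"

```text
clock: 19.8
position: [634.8, 62.3, 137.6]
ee_rot: [1.0, -0.002, 0.0, -0.0]
contact_force: [1.0, -0.9, 0.0]
gripper_width: 25.9
grasp_force: 59.4
```

drive_tool --pt "1 0 0 0 0" --pt "1 0 0 0 0"

```text
clock: 20.0
position: [634.3, 60.4, 137.2]
ee_rot: [1.0, -0.002, -0.0, -0.0]
contact_force: [-0.0, 0.0, -0.0]
gripper_width: 26.3
grasp_force: 59.4
```

drive_tool --pt "1 0 0 35 0" --pt "1 0 0 55 0" --pt "1 0 0 65 0" --pt "1 0 0 70 0" --pt "1 0 0 71.5 0" --pt "1 0 0 71.5 0" --pt "0.05 0 0 71.5 0" --pt "0.05 0 0 71.5 0" --pt "0.05 0 0 71.5 0" --pt "0.05 0 0 50 0" --pt "0.05 0 0 10 0" --pt "0.05 0 0 0 0"

```text
clock: 21.2
position: [637.4, 60.3, 142.4]
ee_rot: [1.0, -0.002, 0.004, -0.001]
contact_force: [0.2, 0.1, 0.3]
gripper_width: 40.8
grasp_force: 0.0
```

```bash
cat > look.py <<'E'
from blk import *
import sys
s=arm.read_state();print(s['clock'],s['position'].round(1),s['gripper_width'].round(1))
im=snap('top');print(np.array(blocks(im,T=115)))
if len(sys.argv)>1: cv2.imwrite('pics/%s.png'%sys.argv[1],np.hstack([cv2.resize(im[140:260,250:370],(400,400)),cv2.resize(im[190:310,370:490],(400,400))]))
E
python3 look.py j
```

```text
Traceback (most recent call last):
  File "look.py", line 3, in <module>
    s=arm.read_state();print(s['clock'],s['position'].round(1),s['gripper_width'].round(1))
                                                               ^^^^^^^^^^^^^^^^^^^^^^^^
AttributeError: 'float' object has no attribute 'round'
```

```bash
sed -i "s/\['gripper_width'\].round(1)/['gripper_width']/" look.py; python3 look.py
```

```text
21.2 [637.4  60.3 142.4] 40.75617932248321
[[ 521.9 -373.1   28.8   36.4   76.5]
 [ 480.1 -301.6   27.4   35.7   74.7]
 [ 535.1 -314.7   27.3   36.6   79. ]
 [ 493.8 -243.7   26.3   35.3   76.5]]
```

drive_tool --pt "0.05 -11 43 0 0" --pt "0.05 -23 86 0 3" --pt "0.05 -34 129 0 6" --pt "0.05 -46 172 0 9" --pt "0.05 -57 215 0 13" --pt "0.05 -68 258 0 13" --pt "0.05 -80 300 0 13" --pt "0.05 -91 342 0 13" --pt "0.05 -99 375 0 13" --pt "0.05 -99 375 40 13" --pt "0.05 -99 375 60 13" --pt "0.05 -99 375 60 13"

```text
clock: 22.45
position: [530.1, -313.8, 72.9]
ee_rot: [0.993, -0.117, -0.004, -0.001]
contact_force: [-0.3, -0.6, 0.8]
gripper_width: 40.7
grasp_force: 0.0
```

drive_tool --pt "0.05 0 0 0 0" --pt "0.05 0 0 0 0"

```text
clock: 22.65
position: [534.5, -314.7, 78.7]
ee_rot: [0.993, -0.116, 0.001, 0.0]
contact_force: [0.6, 0.5, 0.2]
gripper_width: 40.5
grasp_force: 0.0
```

drive_tool --pt "0.05 0 0 40 0" --pt "0.05 0 0 65 0" --pt "0.05 0 0 75 0" --pt "0.05 0 0 81 0" --pt "0.05 0 0 81 0" --pt "0.05 0 0 81 0" --pt "1 0 0 81 0" --pt "1 0 0 81 0" --pt "1 0 0 81 0" --pt "1 0 0 81 0"

```text
clock: 23.65
position: [534.4, -315.5, -1.8]
ee_rot: [0.993, -0.116, 0.002, 0.001]
contact_force: [-0.7, -2.1, 7.1]
gripper_width: 26.2
grasp_force: 59.5
```

drive_tool --pt "1 0 0 -20 0" --pt "1 0 0 -60 0" --pt "1 0 0 -110 0" --pt "1 0 0 -140 0" --pt "1 3 -40 -140 0" --pt "1 7 -85 -140 -3" --pt "1 10 -130 -140 -6" --pt "1 14 -175 -140 -9" --pt "1 18 -220 -140 -13" --pt "1 21 -265 -140 -13" --pt "1 24 -300 -140 -13" --pt "1 26 -332 -140 -13"

```text
clock: 24.85
position: [635.3, 4.8, 136.2]
ee_rot: [1.0, -0.003, -0.0, -0.0]
contact_force: [0.3, -0.6, -0.7]
gripper_width: 25.5
grasp_force: 59.6
```

drive_tool --pt "1 0 0 0 0" --pt "1 0 0 0 0"

```text
clock: 25.05
position: [634.9, 3.3, 135.9]
ee_rot: [1.0, -0.002, -0.0, -0.0]
contact_force: [1.1, -0.8, -0.4]
gripper_width: 25.7
grasp_force: 59.6
```

drive_tool --pt "1 0 1 35 0" --pt "1 0 1 55 0" --pt "1 0 1 64 0" --pt "1 0 1 68 0" --pt "1 0 1 69.5 0" --pt "1 0 1 69.5 0" --pt "0.05 0 1 69.5 0" --pt "0.05 0 1 69.5 0" --pt "0.05 0 1 69.5 0" --pt "0.05 0 1 50 0" --pt "0.05 0 0 10 0" --pt "0.05 0 0 0 0"

```text
clock: 26.25
position: [638.1, 2.8, 141.3]
ee_rot: [1.0, -0.002, 0.004, -0.0]
contact_force: [0.6, 0.3, 1.3]
gripper_width: 40.6
grasp_force: 0.0
```

```bash
python3 look.py
```

```text
26.25 [638.1   2.8 141.3] 40.64849507330867
[[ 521.3 -373.    28.9   37.7   76.7]
 [ 480.4 -301.7   26.7   36.    77. ]
 [ 494.1 -243.8   26.8   35.6   77.7]]
```

drive_tool --pt "0.05 -13 43 0 0" --pt "0.05 -26 86 0 3" --pt "0.05 -39 129 0 6" --pt "0.05 -52 172 0 9" --pt "0.05 -65 215 0 13" --pt "0.05 -78 258 0 13" --pt "0.05 -90 300 0 13" --pt "0.05 -103 342 0 13" --pt "0.05 -113 376 0 13" --pt "0.05 -113 376 40 13" --pt "0.05 -113 376 60 13" --pt "0.05 -113 376 60 13"

```text
clock: 27.5
position: [516.8, -371.8, 71.7]
ee_rot: [0.993, -0.117, -0.004, -0.002]
contact_force: [-0.0, 0.1, -0.6]
gripper_width: 40.7
grasp_force: 0.0
```

drive_tool --pt "0.05 0 0 0 0" --pt "0.05 0 0 0 0"

```text
clock: 27.7
position: [521.2, -373.1, 77.8]
ee_rot: [0.993, -0.116, 0.001, 0.001]
contact_force: [-0.7, 0.1, 0.0]
gripper_width: 40.8
grasp_force: 0.0
```

drive_tool --pt "0.05 0 0 40 0" --pt "0.05 0 0 65 0" --pt "0.05 0 0 75 0" --pt "0.05 0 0 80 0" --pt "0.05 0 0 80 0" --pt "0.05 0 0 80 0" --pt "1 0 0 80 0" --pt "1 0 0 80 0" --pt "1 0 0 80 0" --pt "1 0 0 80 0"

```text
clock: 28.7
position: [521.1, -374.0, -1.7]
ee_rot: [0.993, -0.116, 0.002, 0.001]
contact_force: [-1.4, -1.7, 5.5]
gripper_width: 26.0
grasp_force: 59.5
```

drive_tool --pt "1 0 0 -20 0" --pt "1 0 0 -60 0" --pt "1 0 0 -110 0" --pt "1 0 0 -140 0" --pt "1 5 -40 -140 0" --pt "1 10 -85 -140 -3" --pt "1 15 -130 -140 -6" --pt "1 20 -175 -140 -9" --pt "1 26 -220 -140 -13" --pt "1 31 -265 -140 -13" --pt "1 35 -300 -140 -13" --pt "1 39 -337 -140 -13"

```text
clock: 29.9
position: [635.6, -51.9, 136.1]
ee_rot: [1.0, -0.003, -0.0, -0.0]
contact_force: [0.2, 0.2, -0.7]
gripper_width: 25.9
grasp_force: 59.8
```

drive_tool --pt "1 0 0 0 0" --pt "1 0 0 0 0"

```text
clock: 30.1
position: [635.4, -52.8, 135.9]
ee_rot: [1.0, -0.002, -0.0, -0.0]
contact_force: [-0.1, -0.9, -1.3]
gripper_width: 25.7
grasp_force: 59.8
```

drive_tool --pt "1 0 3 35 0" --pt "1 0 3 55 0" --pt "1 0 3 64 0" --pt "1 0 3 68 0" --pt "1 0 3 69.5 0" --pt "1 0 3 69.5 0" --pt "0.05 0 3 69.5 0" --pt "0.05 0 3 69.5 0" --pt "0.05 0 3 69.5 0" --pt "0.05 0 3 50 0" --pt "0.05 0 3 10 0" --pt "0.05 0 3 0 0"

```text
clock: 31.3
position: [638.5, -57.0, 141.3]
ee_rot: [1.0, -0.002, 0.004, 0.0]
contact_force: [1.1, -0.2, 0.9]
gripper_width: 40.6
grasp_force: 0.0
```

```bash
python3 look.py
```

```text
31.3 [638.5 -57.  141.3] 40.60432259417518
[[ 480.4 -301.7   26.7   36.    77. ]
 [ 494.1 -243.8   26.3   36.    76.5]]
```

drive_tool --pt "0.05 -22 35 0 0" --pt "0.05 -44 70 0 3" --pt "0.05 -66 105 0 6" --pt "0.05 -88 140 0 9" --pt "0.05 -110 175 0 13" --pt "0.05 -132 210 0 13" --pt "0.05 -155 246 0 13" --pt "0.05 -155 246 0 13" --pt "0.05 -155 246 30 13" --pt "0.05 -155 246 60 13" --pt "0.05 -155 246 60 13" --pt "0.05 -155 246 60 13"

```text
clock: 32.55
position: [479.3, -301.8, 76.1]
ee_rot: [0.993, -0.116, -0.001, 0.0]
contact_force: [-0.3, 0.8, 0.3]
gripper_width: 40.6
grasp_force: 0.0
```

drive_tool --pt "0.05 0 0 0 0" --pt "0.05 0 0 0 0"

```text
clock: 32.75
position: [480.4, -302.2, 77.8]
ee_rot: [0.993, -0.116, 0.001, 0.0]
contact_force: [0.8, -0.3, 0.6]
gripper_width: 40.4
grasp_force: 0.0
```

drive_tool --pt "0.05 0 0 40 0" --pt "0.05 0 0 65 0" --pt "0.05 0 0 75 0" --pt "0.05 0 0 80 0" --pt "0.05 0 0 80 0" --pt "0.05 0 0 80 0" --pt "1 0 0 80 0" --pt "1 0 0 80 0" --pt "1 0 0 80 0" --pt "1 0 0 80 0"

```text
clock: 33.75
position: [480.2, -302.9, -2.0]
ee_rot: [0.993, -0.116, 0.001, 0.001]
contact_force: [-2.0, -1.0, 5.6]
gripper_width: 26.0
grasp_force: 59.4
```

drive_tool --pt "1 0 0 -20 0" --pt "1 0 0 -60 0" --pt "1 0 0 -110 0" --pt "1 0 0 -140 0" --pt "1 5 -40 -140 0" --pt "1 10 -80 -140 -3" --pt "1 16 -120 -140 -6" --pt "1 21 -160 -140 -9" --pt "1 27 -200 -140 -13" --pt "1 32 -235 -140 -13" --pt "1 35 -260 -140 -13" --pt "1 35 -260 -140 -13"

```text
clock: 34.95
position: [574.3, -54.2, 136.3]
ee_rot: [1.0, -0.001, 0.0, -0.0]
contact_force: [0.3, -1.1, -0.0]
gripper_width: 25.9
grasp_force: 59.9
```

drive_tool --pt "1 0 0 0 0" --pt "1 0 0 0 0"

```text
clock: 35.15
position: [572.7, -57.7, 136.2]
ee_rot: [1.0, -0.003, -0.0, -0.0]
contact_force: [-0.0, 0.0, 0.1]
gripper_width: 26.1
grasp_force: 59.9
```

drive_tool --pt "1 1 -1 35 0" --pt "1 1 -1 55 0" --pt "1 1 -1 64 0" --pt "1 1 -1 68 0" --pt "1 1 -1 69.5 0" --pt "1 1 -1 69.5 0" --pt "0.05 1 -1 69.5 0" --pt "0.05 1 -1 69.5 0" --pt "0.05 1 -1 69.5 0" --pt "0.05 1 -1 50 0" --pt "0.05 1 -1 10 0" --pt "0.05 1 -1 0 0"

```text
clock: 36.35
position: [577.1, -56.1, 140.9]
ee_rot: [1.0, -0.002, 0.004, 0.0]
contact_force: [1.2, -0.0, 1.2]
gripper_width: 40.8
grasp_force: 0.0
```

```bash
python3 look.py
```

```text
36.35 [577.1 -56.1 140.9] 40.83193073392548
[[ 493.8 -243.7   26.8   35.3   76.7]]
```

drive_tool --pt "0.05 -16 37 0 0" --pt "0.05 -32 75 0 3" --pt "0.05 -48 112 0 6" --pt "0.05 -64 150 0 9" --pt "0.05 -80 187 0 13" --pt "0.05 -80 187 0 13" --pt "0.05 -80 187 30 13" --pt "0.05 -80 187 60 13" --pt "0.05 -80 187 60 13" --pt "0.05 -80 187 60 13" --pt "0.05 -80 187 60 13"

```text
clock: 37.5
position: [494.4, -242.7, 77.6]
ee_rot: [0.993, -0.116, 0.001, 0.0]
contact_force: [0.3, -1.0, 1.6]
gripper_width: 40.4
grasp_force: 0.0
```

drive_tool --pt "0.05 0 0 40 0" --pt "0.05 0 0 65 0" --pt "0.05 0 0 75 0" --pt "0.05 0 0 80 0" --pt "0.05 0 0 80 0" --pt "0.05 0 0 80 0" --pt "1 0 0 80 0" --pt "1 0 0 80 0" --pt "1 0 0 80 0" --pt "1 0 0 80 0"

```text
clock: 38.5
position: [494.0, -244.4, -1.6]
ee_rot: [0.993, -0.116, 0.001, 0.001]
contact_force: [-2.9, -5.9, 5.5]
gripper_width: 26.0
grasp_force: 59.0
```

drive_tool --pt "1 0 0 -20 0" --pt "1 0 0 -60 0" --pt "1 0 0 -110 0" --pt "1 0 0 -140 0" --pt "1 1 -42 -140 0" --pt "1 2 -84 -140 -3" --pt "1 3 -126 -140 -6" --pt "1 4 -168 -140 -9" --pt "1 5 -210 -140 -13" --pt "1 6 -255 -140 -13" --pt "1 8 -290 -140 -13" --pt "1 8 -312 -140 -13"

```text
clock: 39.7
position: [573.7, 61.7, 137.2]
ee_rot: [1.0, -0.002, 0.001, -0.0]
contact_force: [0.1, -0.5, -0.5]
gripper_width: 25.7
grasp_force: 60.0
```

drive_tool --pt "1 0 0 0 0" --pt "1 0 0 0 0"

```text
clock: 39.9
position: [572.8, 59.3, 136.7]
ee_rot: [1.0, -0.003, 0.0, -0.0]
contact_force: [0.4, -0.8, 0.1]
gripper_width: 25.9
grasp_force: 60.0
```

Place the block, then clear away towards +y at height so that both cameras see the drawer.

drive_tool --pt "1 1 0 35 0" --pt "1 1 0 55 0" --pt "1 1 0 64 0" --pt "1 1 0 68 0" --pt "1 1 0 70 0" --pt "1 1 0 70 0" --pt "0.05 1 0 70 0" --pt "0.05 1 0 70 0" --pt "0.05 1 0 70 0" --pt "0.05 1 0 50 0" --pt "0.05 1 0 10 0" --pt "0.05 1 0 0 0"

```text
clock: 41.1
position: [576.7, 59.7, 140.9]
ee_rot: [1.0, -0.002, 0.004, -0.001]
contact_force: [-1.0, -0.3, 1.3]
gripper_width: 40.5
grasp_force: 0.0
```

drive_tool --pt "0.05 -30 -30 -20 8" --pt "0.05 -60 -60 -20 16" --pt "0.05 -90 -90 -20 24" --pt "0.05 -110 -120 -20 32" --pt "0.05 -110 -150 -20 40" --pt "0.05 -110 -180 -20 48" --pt "0.365 -110 -200 -20 56" --pt "0.365 -110 -220 -20 64" --pt "0.365 -110 -220 -20 73" --pt "0.365 -110 -220 -20 81" --pt "0.365 -110 -220 -20 90" --pt "0.365 -110 -220 -20 90"

```text
clock: 42.3
position: [465.1, 279.8, 156.2]
ee_rot: [-0.705, 0.709, 0.0, -0.0]
contact_force: [-0.2, -0.5, -0.3]
gripper_width: 27.0
grasp_force: 0.0
```

```bash
python3 - <<'E'
from h import *
s=arm.read_state();print(s['clock'],s['position'],s['ee_rot'])
im=snap('top','t2')
cv2.imwrite('pics/k.png',np.hstack([cv2.resize(im[140:260,250:370],(400,400),interpolation=cv2.INTER_CUBIC),cv2.resize(im[190:310,370:490],(400,400))]))
g=cv2.cvtColor(im,cv2.COLOR_BGR2GRAY)
sat=im.max(2).astype(int)-im.min(2); m=(sat[148:225,262:355]<45)
print(np.array([wrect('top',c,95) for c in rect(m,(262,148),60)]))
E
```

```text
42.3 [465.09960315 279.81112194 156.21387987] [-7.04998645e-01  7.09208648e-01  5.78323839e-05 -2.18180804e-06]
[[622.6   5.5 189.8 229.5   0.8]]
```

View pics/k.png

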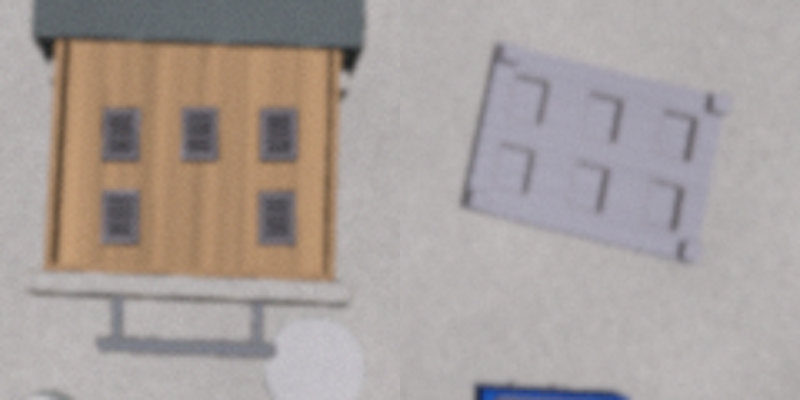

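All five blocks lie flat and separate in the drawer, and the mould's six cavities are empty. The bar's middle is at about (481,8). I grip it and push the drawer shut.

drive_tool --pt "0.365 40 -3 0 0" --pt "0.365 80 -6 0 0" --pt "0.365 120 -9 0 0" --pt "0.365 160 -12 0 0" --pt "0.365 200 -15 0 0" --pt "0.365 240 -16.5 0 0" --pt "0.365 272 -16.5 0 0" --pt "0.365 272 -16.5 20 0" --pt "0.365 272 -16.5 20 0" --pt "0.365 272 -16.5 20 0"

```text
clock: 43.35
position: [480.1, 7.6, 136.4]
ee_rot: [-0.706, 0.709, -0.0, -0.0]
contact_force: [-0.1, 0.9, 0.3]
gripper_width: 26.9
grasp_force: 0.0
```

drive_tool --pt "0.365 0 0 25 0" --pt "0.365 0 0 45 0" --pt "0.365 0 0 60 0" --pt "0.365 0 0 72 0" --pt "0.365 0 0 78 0" --pt "0.365 0 0 78 0" --pt "1 0 0 78 0" --pt "1 0 0 78 0" --pt "1 0 0 78 0" --pt "1 0 0 78 0"

```text
clock: 44.35
position: [481.0, 8.1, 59.2]
ee_rot: [-0.705, 0.709, -0.0, 0.001]
contact_force: [-0.9, 3.5, 4.4]
gripper_width: 8.8
grasp_force: 58.6
```

drive_tool --pt "1 0.3 -10 0 0" --pt "1 0.8 -30 0 0" --pt "1 1.3 -50 0 0" --pt "1 1.8 -70 0 0" --pt "1 2.3 -90 0 0" --pt "1 2.8 -110 0 0" --pt "1 3.3 -130 0 0" --pt "1 3.7 -145 0 0" --pt "1 4 -155 0 0" --pt "1 4 -161 0 0" --pt "1 4 -164 0 0" --pt "1 4 -165 0 0"

```text
clock: 45.55
position: [646.5, 3.8, 59.2]
ee_rot: [-0.705, 0.709, -0.001, 0.001]
contact_force: [-1.4, 5.5, 4.4]
gripper_width: 8.6
grasp_force: 59.1
```

Originally gripped at x=646.4. I push a little further to feel the stop.

drive_tool --pt "1 0 -1 0 0" --pt "1 0 -2 0 0" --pt "1 0 -3 0 0" --pt "1 0 -3 0 0"

```text
clock: 45.95
position: [648.1, 3.8, 59.2]
ee_rot: [-0.705, 0.709, 0.0, 0.001]
contact_force: [-2.6, 5.6, 5.6]
gripper_width: 8.8
grasp_force: 59.2
```

drive_tool --pt "1 0 -1 0 0" --pt "1 0 -2 0 0" --pt "1 0 -3 0 0" --pt "1 0 -4 0 0" --pt "1 0 -4 0 0"

```text
clock: 46.45
position: [647.9, 3.7, 59.2]
ee_rot: [-0.705, 0.709, 0.003, -0.003]
contact_force: [-11.7, 8.8, 12.8]
gripper_width: 8.4
grasp_force: 59.9
```

The drawer is at its stop, with force rising and x at 648. I release and rise.

drive_tool --pt "0.365 0 1 0 0" --pt "0.365 0 2 0 0" --pt "0.365 0 2 0 0" --pt "0.365 0 2 -10 0" --pt "0.365 0 2 -40 0" --pt "0.365 0 2 -80 0" --pt "0.365 0 20 -100 0" --pt "-1 0 60 -100 -8" --pt "-1 0 100 -100 -16" --pt "-1 0 130 -100 -24" --pt "-1 0 150 -100 -32" --pt "-1 0 150 -100 -40"

```text
clock: 47.65
position: [499.8, 3.0, 159.4]
ee_rot: [0.906, -0.423, 0.0, -0.0]
contact_force: [1.1, -0.1, -0.9]
gripper_width: 85.6
grasp_force: 0.0
```

```bash
python3 - <<'E'
from h import *
s=arm.read_state();print(s['clock'],s['position'],s['ee_rot'],s['joints'][5])
im=snap('top','t3');sd=snap('side','s3')
g=im.max(2)
print('handle top',[wrect('top',c,35) for c in rect((g<60)[225:270,165:225],(165,225),30)[:3]])
# cover face: brighter region inside the mat
c=rect(g[205:290,140:250]>75,(140,205),100)
print('cover',[ (wrect('top',k,7),len(k)) for k in c if cv2.contourArea(k)<6000][:2])
ref=cv2.imread('pics/s0.png');x=cv2.absdiff(ref,sd)[195:265,225:300].max(2);print('drawer diff vs start',(x>40).sum())
cv2.imwrite('pics/l.png',np.hstack([cv2.resize(im[205:295,140:250],(440,360)),cv2.resize(sd[180:270,235:325],(360,360))]))
E
```

```text
47.65 [499.81520678   3.04549861 159.39142422] [ 9.06306207e-01 -4.22621581e-01  8.34931396e-05 -2.24824756e-04] 0.3668828139562955
handle top []
cover []
drawer diff vs start 13
```

View pics/l.png

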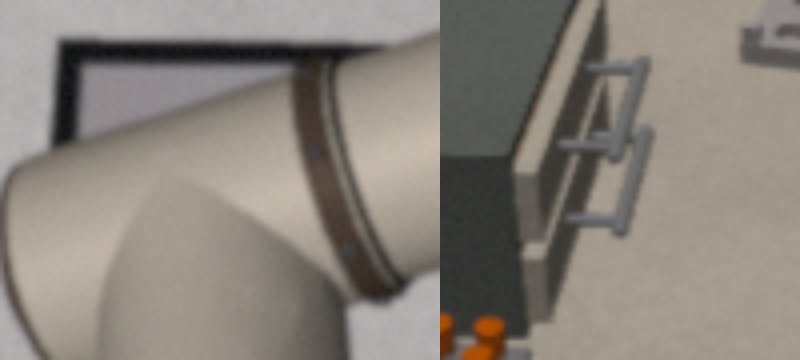

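The drawer is shut and matches the start view. The arm hides the cover from above, so I use the side view.

```bash
python3 - <<'E'
from h import *
sd=cv2.imread('pics/s3.png');g=sd.max(2)
u0,u1,v0,v1=300,412,280,372
m=(g[v0:v1,u0:u1]>75)
for k in rect(m,(u0,v0),500): print(cv2.contourArea(k),k.min(0),k.max(0),wrect('side',k,7))
h=cv2.morphologyEx((g[300:345,330:380]<60).astype(np.uint8),cv2.MORPH_OPEN,np.ones((3,3)))
for k in rect(h,(330,300),40): print('handle',k.min(0),k.max(0),cv2.contourArea(k),toplane('side',[[k[:,0].mean(),k[:,1].max()]],7).round(1))
print(proj('side',[[473,308,35],[473,308,7]]))
E
```

```text
10101.0 [300 280] [411 371] [461.4 304.4 250.  246.1   1.8]
handle [338 308] [367 323] 414.5 [[475.2 313.8   7. ]]
[[354.12140908 310.29952623]
 [353.710623   320.90642365]]
```

drive_tool --pt "-1 -30 -21 0 -8" --pt "-1 -60 -42 0 -16" --pt "-1 -90 -63 0 -24" --pt "-1 -120 -84 0 -32" --pt "-1 -150 -105 0 -40" --pt "-1 -180 -126 0 -48" --pt "-1 -210 -147 0 -50" --pt "-1 -235 -165 20 -50" --pt "-1 -251 -175 50 -50" --pt "-1 -251 -175 70 -50" --pt "-1 -251 -175 70 -50" --pt "-1 -251 -175 70 -50"

```text
clock: 48.95
position: [477.4, 308.6, 88.6]
ee_rot: [1.0, -0.004, 0.0, 0.0]
contact_force: [0.8, 0.3, 0.0]
gripper_width: 85.4
grasp_force: 0.0
```

drive_tool --pt "-1 0 0 0 0" --pt "-1 0 0 0 0"

```text
clock: 49.15
position: [477.6, 308.7, 89.9]
ee_rot: [1.0, -0.004, 0.001, -0.001]
contact_force: [-0.4, -0.4, -0.4]
gripper_width: 85.5
grasp_force: 0.0
```

drive_tool --pt "-1 -4.8 0.5 30 -0.4" --pt "-1 -4.8 0.5 60 -0.4" --pt "-1 -4.8 0.5 80 -0.4" --pt "-1 -4.8 0.5 90 -0.4" --pt "-1 -4.8 0.5 95 -0.4" --pt "-1 -4.8 0.5 95 -0.4" --pt "1 -4.8 0.5 95 -0.4" --pt "1 -4.8 0.5 95 -0.4" --pt "1 -4.8 0.5 95 -0.4" --pt "1 -4.8 0.5 95 -0.4" --pt "1 -4.8 0.5 95 -0.4" --pt "1 -4.8 0.5 95 -0.4"

```text
clock: 50.35
position: [472.1, 308.3, -6.2]
ee_rot: [1.0, 0.001, 0.0, -0.0]
contact_force: [-0.5, 0.2, 3.0]
gripper_width: 14.7
grasp_force: 61.6
```

drive_tool --pt "1 0 0 -10 0" --pt "1 0 0 -40 0" --pt "1 0 0 -80 0" --pt "1 0 0 -125 0" --pt "1 0 0 -125 0" --pt "1 2 30 -125 0" --pt "1 4 70 -125 0" --pt "1 6 110 -125 0" --pt "1 8 150 -125 2" --pt "1 11 190 -125 4" --pt "1 13 230 -125 5" --pt "1 15 270 -125 6"

```text
clock: 51.55
position: [486.5, 36.3, 118.3]
ee_rot: [0.999, -0.052, -0.0, -0.0]
contact_force: [0.8, 0.6, -2.1]
gripper_width: 14.4
grasp_force: 61.0
```

drive_tool --pt "1 3 40 0 0" --pt "1 6 80 0 1" --pt "1 9 120 0 2" --pt "1 12 160 0 3" --pt "1 14 200 0 4" --pt "1 16 240 0 5" --pt "1 18 280 0 6" --pt "1 19 310 0 7" --pt "1 19 330 0 7" --pt "1 19 330 0 7" --pt "1 19 330 0 7"

```text
clock: 52.65
position: [471.2, -292.1, 117.9]
ee_rot: [0.994, -0.113, -0.0, -0.0]
contact_force: [0.5, 0.2, -0.5]
gripper_width: 14.4
grasp_force: 60.9
```

drive_tool --pt "1 20 4 0 0" --pt "1 38 7.3 0 0" --pt "1 38 7.3 30 0" --pt "1 38 7.3 60 0" --pt "1 38 7.3 80 0" --pt "1 38 7.3 84 0" --pt "1 38 7.3 84 0" --pt "1 38 7.3 84 0"

```text
clock: 53.45
position: [508.4, -307.7, 35.7]
ee_rot: [0.994, -0.112, 0.001, 0.0]
contact_force: [-0.6, -0.2, -1.2]
gripper_width: 14.8
grasp_force: 60.9
```

```bash
python3 - <<'E'
from h import *
s=arm.read_state();p=s['position'];print(p,s['ee_rot'],s['gripper_width'])
im=snap('side','s4');tp=snap('top','t4')
a=np.radians(-13);M=np.array([[np.cos(a),-np.sin(a)],[np.sin(a),np.cos(a)]])
for nm,c,z in(('cover under',[507.8,-308.3],p[2]+9.2),('mould top',[507.8,-308.3],18)):
  P=[np.r_[M@[sx,sy]+c,z] for sx,sy in((-66,91),(66,91),(66,-91),(-66,-91))];print(nm,proj('side',P).round(1).tolist(),proj('top',P).round(1).tolist())
cv2.imwrite('pics/m.png',np.hstack([cv2.resize(im[150:210,295:370],(500,400),interpolation=cv2.INTER_CUBIC),cv2.resize(tp[190:290,400:475],(300,400),interpolation=cv2.INTER_CUBIC)]))
E
```

```text
[ 508.41438798 -307.69367894   35.67956483] [ 9.93695011e-01 -1.12110073e-01  1.18993558e-03  3.76013014e-04] 14.77416836887783
cover under [[351.7, 187.9], [309.9, 183.2], [324.8, 160.8], [362.4, 164.5]] [[390.3, 251.6], [401.0, 201.5], [470.3, 218.2], [460.8, 268.9]]
mould top [[351.5, 195.7], [310.1, 190.9], [324.8, 167.9], [362.1, 171.7]] [[388.3, 251.6], [398.8, 202.8], [466.1, 219.1], [456.8, 268.4]]
```

View pics/m.png

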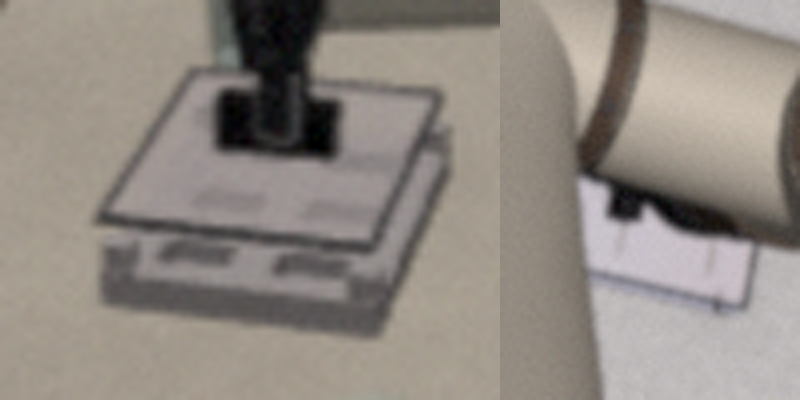

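The side view shows the cover hovering squarely over the mould. Its near corners are at (351.2,187) and (309.6,183.3), where I expect (351.7,187.9) and (309.9,183.2). The far-right corner suggests it sits about 2 mm too far in +x, so I shift that and set it down.

drive_tool --pt "1 -2 0 0 0" --pt "1 -2 0 4 0" --pt "1 -2 0 7 0" --pt "1 -2 0 9 0" --pt "1 -2 0 11 0" --pt "1 -2 0 12 0" --pt "1 -2 0 12 0"

```text
clock: 54.25
position: [505.2, -307.5, 22.8]
ee_rot: [0.994, -0.113, -0.0, 0.0]
contact_force: [-1.6, 0.2, 3.5]
gripper_width: 14.9
grasp_force: 61.6
```

drive_tool --pt "1 0 0 -3 0" --pt "1 1.3 0 -3 0" --pt "1 1.3 0 -1 0" --pt "1 1.3 0 0.5 0" --pt "1 1.3 0 0.5 0"

```text
clock: 54.75
position: [506.9, -307.8, 22.8]
ee_rot: [0.994, -0.112, 0.0, 0.0]
contact_force: [-2.1, 2.1, 5.5]
gripper_width: 14.2
grasp_force: 61.9
```

drive_tool --pt "-1 0 0 0 0" --pt "-1 0 0 0 0" --pt "-1 0 0 0 0" --pt "-1 0 0 0 0" --pt "-1 0 0 0 0" --pt "-1 0 0 -15 0" --pt "-1 0 0 -50 0" --pt "-1 0 0 -100 0" --pt "-1 -20 -40 -120 0" --pt "-1 -30 -90 -120 0" --pt "-1 -40 -140 -120 0" --pt "-1 -50 -190 -120 0"

```text
clock: 55.95
position: [500.0, -112.7, 142.2]
ee_rot: [0.994, -0.113, 0.001, -0.0]
contact_force: [1.1, -0.2, -0.3]
gripper_width: 85.3
grasp_force: 0.0
```

drive_tool --pt "-1 0 -50 0 0" --pt "-1 0 -100 0 0" --pt "-1 0 -150 0 0" --pt "-1 0 -200 0 0" --pt "-1 0 -250 0 0" --pt "-1 0 -250 0 0" --pt "-1 0 -250 0 0"

```text
clock: 56.65
position: [556.0, 130.5, 141.3]
ee_rot: [0.994, -0.112, -0.0, 0.0]
contact_force: [0.4, -0.7, 0.7]
gripper_width: 85.6
grasp_force: 0.0
```

```bash
python3 - <<'E'
from h import *
s=arm.read_state();print(s['clock'],s['position'],s['gripper_width'])
im=snap('side','s5');tp=snap('top','t5')
t0=cv2.imread('pics/t0.png');s0=cv2.imread('pics/s0.png');g=tp.max(2)
for k,i in(('t0',t0),('now',tp)):
  g=i.max(2);print(k,[wrect('top',c,64) for c in rect((g<60)[215:260,415:450],(415,215),30)[:1]])
  gg=(g<110)[195:275,380:480];pts=np.argwhere(gg)[:,::-1]+[380,195];print(wrect('top',pts.astype(float),36))
cv2.imwrite('pics/n.png',np.hstack([cv2.resize(t0[195:275,385:475],(390,347)),cv2.resize(tp[195:275,385:475],(390,347))]))
cv2.imwrite('pics/n.png',np.vstack([cv2.imread('pics/n.png'),np.hstack([cv2.resize(i[160:205,300:370],(390,250)) for i in (s0,im)])]))
E
```

```text
56.65 [556.04164225 130.52606831 141.28659777] 85.56377267856239
t0 [array([ 507.7, -305.1,   17. ,   55.6,   77.1])]
[ 514.7 -269.6  110.   124.8   76.8]
now [array([ 509.3, -303.5,   16.1,   54.4,   77. ])]
[ 517.4 -268.8  107.8  125.4   77.1]
```

View pics/n.png

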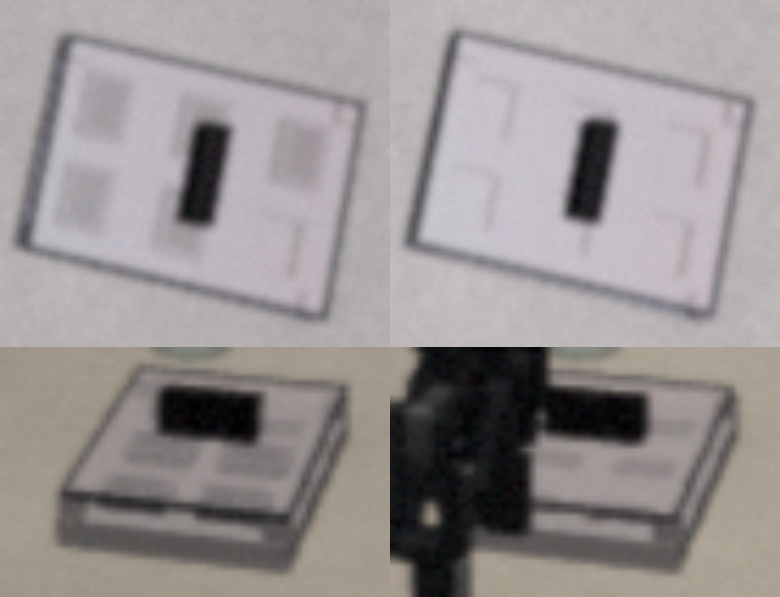

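The cover lies on the lugs within about 2 mm of its starting pose, with the same yaw. The drawer is shut and the arm is clear, so I hand in.

```bash
python3 -c "
from bench import arm
print(arm.job_done())"
```

```text
the job is handed in; nothing more can be done
None
```

I handed the job in at about 57 s on the robot's clock: all five blocks are in the top drawer, wax side down and apart, the drawer is shut, and the cover is back on the lugs within about 2 mm and at the same angle as at the start.

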